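# Heft the gift boxes, stow the packed ones, lock the drawer

## Robot

A 7-joint arm with a two-finger parallel gripper is mounted at the origin on the work surface. World frame = base frame: x ahead of the robot, y to its left, z up, the work surface at z = 0. Lengths are in m, angles in rad, forces in N, time in s.
With the tool pointing down it reaches from about 0.375 to 0.925 m from the base axis. Payload 3.1 kg.
Tool frame: the origin (TCP) lies between the finger pads; the fingertips stand 14 mm ahead of it and the grasp point (between the pads) lies 5 mm behind it; z points along the fingers, y is the line along which they close (so a half turn about z gives the same grasp; the last joint's range is limited). The gripper opens to 85 mm and grips with 20 to 120 N. Pads are 22 mm wide; open, the fingers measure 114 mm over their backs; the gripper's body (76 mm by 85 mm) begins 54 mm behind the grasp point. The pads swing forward as they close: fully open they stand 13 mm farther back than shut.
Start: joints at [1.19, 0.383, 0.044, 1.598, -0.018, 1.161, -0.05], TCP at [0.181, -0.624, 0.245] pointing down, gripper open.
Joint ranges: [-2.61, 2.61], [-0.41, 2.15], [-1.48, 1.57], [0, 2.5], [-1.57, 4.71], [0.05, 1.97], [-2.85, 2.85]. Speed limits (rad/s): [2.79, 2.79, 3.14, 3.14, 3.14, 3.14, 3.14].

## Interface

Orientations are given as a unit quaternion [w, x, y, z].
In Python, from workcell import get_obs, snapshot, camera_model, finish_job gives the robot as it stands.
- The arm moves only by the tool jog_arm, never from a script. Its argument "targets" is a list of rows, each an object with "dp": the shift along the tool's x, y, z in mm, a list of three; "turn": the turn about the tool's z in degrees. A call has 1 to 20 rows; each row shifts and turns the commanded pose from where the row before left it, along the tool's axes as they then stand; what a row does not reach is not made up. A row lasts 1/12 s, in which the tool goes at most 41.7 mm and 7.16 degrees, less where a joint would pass 70% of its speed; a pose out of reach is approached as far as the arm can. A call is refused whole if a number of a shift passes 41.7 or a number of a turn 7.16, either way. A call with a gripper value outside its range is refused whole. "hand" is the finger opening in mm, from 0 to 85.4, set as the call begins (left out, the last holds). The fingers move at their own pace and stop on an object; "force" is the grip in N (left out, the last holds). Time passes only in rows, so rows that do not move let the fingers close. It gives the time, the measured TCP pose, the force, the opening and the grip force at its end, in the units of the state.
- get_obs(): the state, without advancing time (a new reading comes with each control period).
- snapshot(name): name is "scene" or "top" or "wrist"; returns the picture (384x512x3 uint8, blue, green, red); there is no depth.
- camera_model(name): a dict with "camera_matrix" (3x3 intrinsics, pixels), "R" (3x3) and "t" (3): a world point X has camera coordinates R X + t. Camera axes: x right, y down, z forward; pixel columns grow to the right and rows downward; lengths in m; the calibration is good to about 2 mm. A picture is of the moment at which its call begins: read the wrist's pose just before it. camera_model takes no time and is no camera call; for the wrist camera it gives the pose at the moment of the call.
- finish_job(): hands the job in; it is judged then, once.
The state is a dict: "time": time; "joint_positions": joint angles; "joint_vel": joint speeds; "joint_efforts": joint torques, N m; "tool_pos": TCP position; "orientation": TCP orientation; "force": force on the tool from outside, world axes, zero at the start; "ft_torque": the same for the moment, N m; "grip_width": opening from 0.0 (shut) to 1.0 (fully open); "grip_force": force on a finger pad.
Only numpy, scipy, OpenCV 4.12 (cv2) and the standard library are available. Lean on these libraries where they do the work, as an engineer would, in place of code of your own. Each camera call takes 0.05 s, during which the arm holds its last target. There are 200 camera calls.

## Task

The gift boxes look alike: lift each to feel its weight, set the packed ones (over 400 g) upright in the open drawer and the empty ones (under 400 g) upright in the near bay of the acrylic case; one within 70 g of that may go to either. Before the drawer is pushed in, turn its latch knob back counter-clockwise to the stop; once all boxes are stowed slide the drawer gently home to its stop, and then turn the knob clockwise to its stop to lock it. Leave the tiles, cup, rib and spoon alone.

Things in the scene. Friction and masses are not known exactly. Their poses are not given: they have to be found in the camera images.
- box1: One of up to four look-alike paulownia gift boxes tied with a grey ribbon, 70 mm (own x) x 58 mm (own y) x 56 mm high, lid closed, 0.16 to 0.70 kg depending on what is packed inside (only lifting tells). Two to four are there; they stand on the bench in the middle. Origin: centre of the underside, z up.
- box2: One of up to four look-alike paulownia gift boxes tied with a grey ribbon, 70 mm (own x) x 58 mm (own y) x 56 mm high, lid closed, 0.16 to 0.70 kg depending on what is packed inside (only lifting tells). Two to four are there; they stand on the bench in the middle. Origin: centre of the underside, z up.
- box3: One of up to four look-alike paulownia gift boxes tied with a grey ribbon, 70 mm (own x) x 58 mm (own y) x 56 mm high, lid closed, 0.16 to 0.70 kg depending on what is packed inside (only lifting tells). Two to four are there; they stand on the bench in the middle. Origin: centre of the underside, z up.
- box4: One of up to four look-alike paulownia gift boxes tied with a grey ribbon, 70 mm (own x) x 58 mm (own y) x 56 mm high, lid closed, 0.16 to 0.70 kg depending on what is packed inside (only lifting tells). Two to four are there; they stand on the bench in the middle. Origin: centre of the underside, z up.
- cabinet: Low wooden cabinet on the robot's right, 220 mm deep (own x, away from the robot) x 256 mm wide (own y) x 104 mm high, with one drawer in its front (-x side). Origin: centre of the underside. It is fixed; its front plane is at own x = -110 mm.
- drawer_floor (a point): Centre of the drawer's inner floor, moves with the drawer; axes as the cabinet (x from the drawer front to its back, z up). Inside the drawer is 185 mm (x) x 224 mm (y); side and back walls rise 39 mm above this floor, the front panel 66 mm. The closed cabinet leaves 71 mm of height above this floor, so one layer of upright boxes fits, up to four as 2 x 2. Floor 21 mm above the bench.
- drawer_pull (a point): Middle of the outer face of the dark wooden lip (80 mm wide, 18 mm high, 10 mm deep) on the drawer's front panel, the place to push; 70 mm above the bench. The panel (250 mm wide) spans 15 to 87 mm above the bench. Axes as the cabinet, x being the way the drawer is pushed shut.
- drawer (a joint): How far the drawer is open, m: 0 is fully shut (against its stop), 0.195 fully open; starts 0.182 to 0.194. About 3 N of friction.
- latch_grip (a point): Grip point of the latch knob on top of the cabinet near its front: on the knob's vertical axis, 141 mm above the bench. The bar grip is 42 mm long, 14 mm thick, 32 mm high, its top 7 mm above this point and the disc under it 23 mm below this point. The bar lies along this point's x axis, which turns with the knob.
- latch (a joint): Angle of the latch knob, rad, growing clockwise seen from above: 0 is free (counter-clockwise stop), 1.3 is locked (clockwise stop); starts 1.0 to 1.28, the bolt thrown.
- case: Clear acrylic display case on the robot's left, 286 mm (own x, away from the robot) x 235 mm (own y), walls 5 mm thick with rims 55 mm above the bench, its lid raised at the far (+x) end leaning back a little and standing to 340 mm (keep carried things clear of it). A 45 mm high partition divides it into a near bay for boxes and a far bay with two tiles. Origin: centre of the underside. Fixed.
- case_bay (a point): Centre of the inner floor of the case's near bay, 5 mm above the bench; axes as the case. The bay is 185 mm (x) x 225 mm (y), room for four boxes as 2 x 2.
- tile1: Oribe green tile 76 x 95 x 9 mm lying in the far bay of the case; a bystander. Origin: centre of the underside.
- tile2: The second oribe green tile, as tile1.
- cup: Small stoneware cup, rim radius 34 mm, 70 mm high, standing beyond the boxes; a bystander. Origin: centre of the underside.
- rib: Hard silicone potter's rib, flat, about 75 x 42 x 7 mm, lying among the boxes; a bystander. Origin: underside.
- spoon: Stainless measuring spoon 150 mm long lying on the bench just beyond the boxes; a bystander. Origin: underside.

How it is judged:
By the outcome, as a careful person would: the job done as asked, in the order asked, and still so for the second after the job is handed in, with the robot touching nothing.
Of box1, box2, box3, box4 only 2 to 4 are there at a start; the rules pass over those that are not, and their reading is None.
At some moment in a run one of box1, box2, box3, box4 may be knocked a few centimetres aside while the robot is not near it.
It also fails if it takes over 210 s, if anything falls off the work surface, if the arm or the gripper's body presses on something with over 40 N, if the wrist force passes 120 N, or if a joint passes its speed limit or range.

## Working session

There is one attempt and no reset: what is moved stays moved. The work goes in short steps, Python scripts to look and compute and a tool call to move; the robot and the scene stay as the last step left them, time stands still between calls to the robot, and variables do not carry over. Pictures are saved under pics/ and viewed, at most 14 in all, crops included, and the job is handed in when it is done.

Besides the shell and the picture viewer there is one more tool, called after ">>>" in YAML: its name, and indented under it one key for each argument. jog_arm: Moves the arm, as the interface text tells. Its arguments: {"type":"object","properties":{"targets":{"type":"array"},"hand":{"type":"number"},"force":{"type":"number"}},"required":["targets"]}

```bash
mkdir -p pics
python3 - <<'E'
from workcell import *
import cv2,numpy as np
o=get_obs();print({k:np.round(v,3) for k,v in o.items()})
for n in("scene","top"):
    im=snapshot(n);cv2.imwrite(f"pics/{n}0.png",im);c=camera_model(n)
    print(n,np.round(c["camera_matrix"],1).tolist(),np.round(c["R"],3).tolist(),np.round(c["t"],3).tolist())
E
```

```text
{'time': np.float64(0.0), 'joint_positions': array([ 1.19 ,  0.384,  0.044,  1.6  , -0.018,  1.161, -0.05 ]), 'joint_vel': array([ 0.001, -0.   ,  0.001,  0.   ,  0.001,  0.002,  0.001]), 'joint_efforts': array([-0.0000e+00, -4.3345e+01,  1.0250e+00, -2.4951e+01,  1.0000e-02,
        1.1000e-02, -0.0000e+00]), 'tool_pos': array([ 0.181, -0.623,  0.244]), 'orientation': array([-0.001,  0.99 ,  0.141, -0.   ]), 'force': array([0.718, 0.431, 0.655]), 'ft_torque': array([-0.003,  0.003, -0.032]), 'grip_force': np.float64(0.0), 'grip_width': np.float64(1.001)}
scene [[466.5, 0.0, 256.6], [0.0, 466.5, 195.0], [0.0, 0.0, 1.0]] [[0.398, 0.917, -0.011], [0.789, -0.349, -0.506], [-0.468, 0.193, -0.863]] [-0.267, -0.421, 1.847]
top [[395.3, 0.0, 265.3], [0.0, 395.3, 185.2], [0.0, 0.0, 1.0]] [[0.001, -1.0, -0.0], [-0.987, -0.001, -0.162], [0.162, 0.0, -0.987]] [-0.01, 0.613, 1.093]
```

View pics/top0.png

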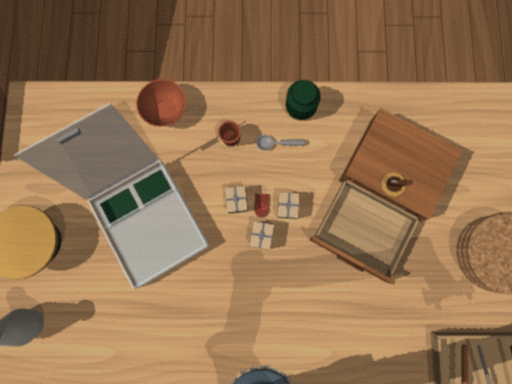

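View pics/scene0.png

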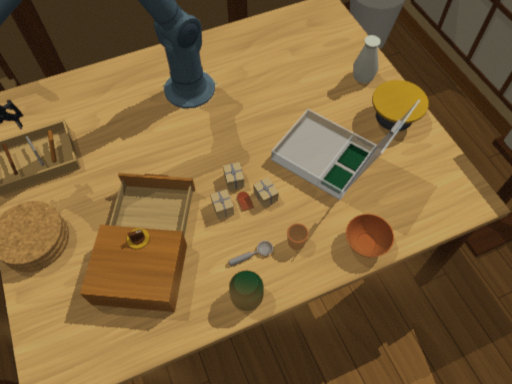

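```bash
cat > h.py <<'E'
from workcell import *
import cv2,numpy as np
def cast(n,uv,z,c=None):
    c=c or camera_model(n);K,R,t=map(np.array,(c["camera_matrix"],c["R"],c["t"]))
    uv=np.atleast_2d(np.array(uv,float));d=np.c_[uv,np.ones(len(uv))]@np.linalg.inv(K).T@R
    C=-R.T@t;return (C+d*((z-C[2])/d[:,2])[:,None])
def rect(m,n,z,amin,amax,c=None):
    cs,_=cv2.findContours(m.astype(np.uint8),cv2.RETR_EXTERNAL,cv2.CHAIN_APPROX_NONE);out=[]
    for k in cs:
        if not amin<cv2.contourArea(k)<amax: continue
        P=cast(n,k[:,0,:],z,c)[:,:2];r=cv2.minAreaRect((P*1000).astype(np.float32))
        out.append((np.round(r[0],1),np.round(r[1],1),round(r[2],1),np.round(k[:,0].mean(0))))
    return out
def show(name,im,x,y,w,h,s): cv2.imwrite(name,cv2.resize(im[y:y+h,x:x+w],None,fx=s,fy=s,interpolation=cv2.INTER_CUBIC))
E
python3 - <<'E'
from h import *
im=cv2.imread("pics/top0.png");hsv=cv2.cvtColor(im,cv2.COLOR_BGR2HSV)
for p in [(231,195),(236,199),(288,200),(262,229),(250,215),(160,250),(370,220),(330,245),(437,170),(394,184),(385,184),(262,205),(270,190)]: print(p,hsv[p[1],p[0]])
show("pics/c1.png",im,210,170,100,75,8)
show("pics/c2.png",im,310,105,160,180,3.3)
m=(hsv[...,1]<95)&(hsv[...,2]>110)
m[:, :215]=0;m[:,305:]=0;m[:180]=0;m[250:]=0
for r in rect(m,"top",.056,100,2000): print(r)
E
```

```text
(231, 195) [ 17  90 198]
(236, 199) [160   7 110]
(288, 200) [ 15  21 120]
(262, 229) [  9  28 126]
(250, 215) [ 16 116 187]
(160, 250) [ 23  17 176]
(370, 220) [ 17 105 167]
(330, 245) [ 13 136 116]
(437, 170) [ 13 153 133]
(394, 184) [  8 160  62]
(385, 184) [ 18 151 160]
(262, 205) [  5 159 146]
(270, 190) [ 15 119 200]
(array([470.6,   1.7]), array([60.5, 70.8]), 83.0, array([262., 235.]))
(array([556.1, -74.5]), array([60.9, 72.6]), 86.2, array([288., 205.]))
(array([571.9,  74.7]), array([75.2, 58.3]), 6.2, array([236., 200.]))
```

View pics/c1.png

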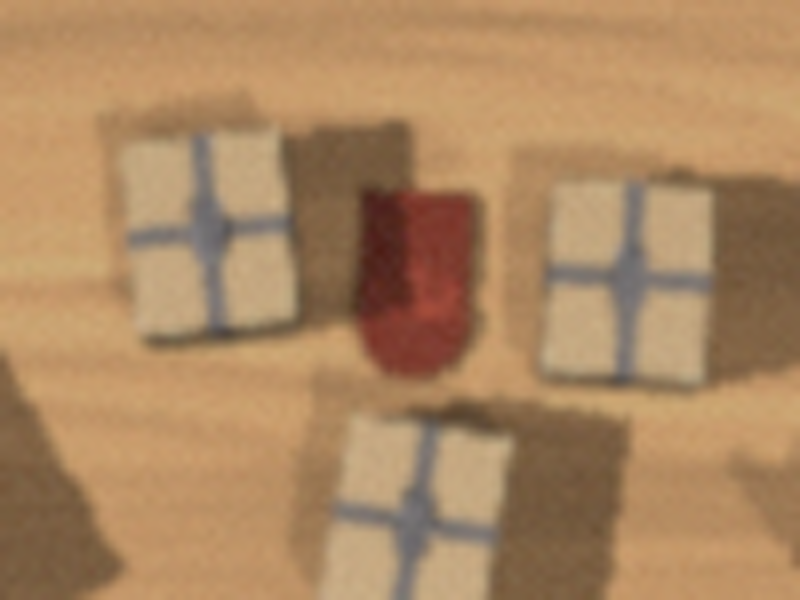

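View pics/c2.png

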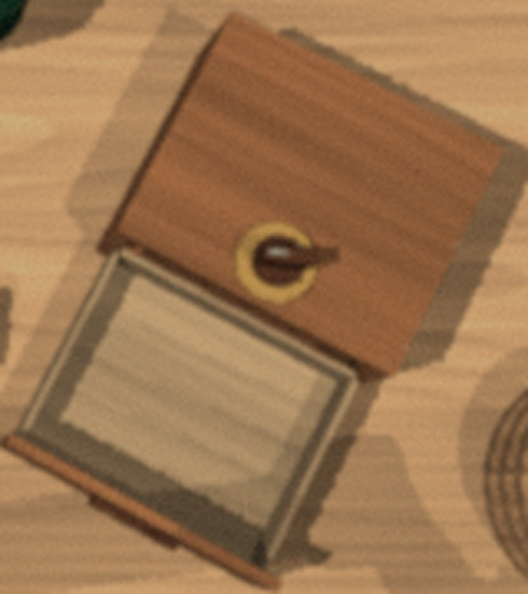

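Run:
```python
from h import *
im=cv2.imread("pics/top0.png")
show("pics/c3.png",im,80,150,140,145,4)
p=lambda L:[(310+x/3.3,105+y/3.3) for x,y in L]
print("cab top",np.round(cast("top",p([(235,12),(505,145),(395,378),(122,238)]),.104)*1000))
print("panel outer",np.round(cast("top",p([(5,440),(275,588)]),.087)*1000), "lip",np.round(cast("top",p([(90,500),(178,549)]),.079)*1000))
print("disc",np.round(cast("top",p([(277,262)]),.118)*1000),"bar end",np.round(cast("top",p([(338,254),(262,258)]),.148)*1000))
print("drawer walls top",np.round(cast("top",p([(120,250),(357,375),(22,432),(270,560)]),.06)*1000))
```

```text
cab top [[ 825. -338.  104.]
 [ 707. -562.  104.]
 [ 510. -455.  104.]
 [ 627. -235.  104.]]
panel outer [[ 460. -136.   87.]
 [ 340. -353.   87.]] lip [[ 411. -206.   79.]
 [ 371. -278.   79.]]
disc [[ 604. -359.  118.]] bar end [[ 606. -398.  148.]
 [ 603. -337.  148.]]
drawer walls top [[ 624. -242.   60.]
 [ 516. -441.   60.]
 [ 467. -153.   60.]
 [ 361. -359.   60.]]
```

View pics/c3.png

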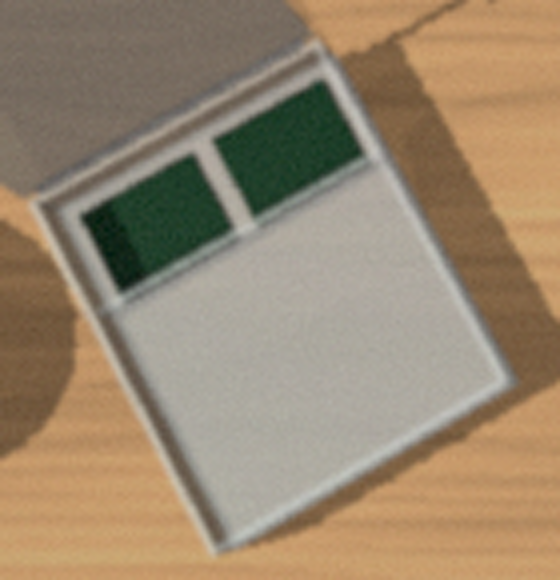

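```bash
cat > plan.py <<'E'
import sys
from h import *
def plan(X,Y,Z,psi,note=1):
    o=get_obs();q=o["orientation"];R=cv2.Rodrigues(np.zeros(3))[0]
    from scipy.spatial.transform import Rotation as Ro
    R=Ro.from_quat(np.r_[q[1:],q[0]]).as_matrix();p=o["tool_pos"]*1000
    cur=np.degrees(np.arctan2(R[1,0],R[0,0]))
    d=R.T@(np.array([X,Y,Z])-p);t=cur-psi
    print("t",round(float(o["time"]),1),"pos",np.round(p,1),"psi",round(cur,1),"tilt",np.round(R[:2,2],3),"F",np.round(o["force"],2),"w",round(85.4*float(o["grip_width"]),1))
    a=np.radians(psi);c,s=np.cos(a),np.sin(a);D=np.array([X,Y,Z])-p
    print("shift first:",np.round(d,1),"| turn",round(t,1),"| shift after turn:",np.round([c*D[0]+s*D[1],s*D[0]-c*D[1],-D[2]],1))
if __name__=="__main__": plan(*map(float,sys.argv[1:5]))
E
cat > boxes.py <<'E'
from h import *
def boxes(tag=None):
    im=snapshot("top")
    if tag: cv2.imwrite(f"pics/{tag}.png",im)
    hsv=cv2.cvtColor(im,cv2.COLOR_BGR2HSV);m=(hsv[...,1]<95)&(hsv[...,2]>110)
    m[:,:212]=0;m[:,310:]=0;m[:165]=0;m[290:]=0
    for c,s,a,k in rect(m,"top",.056,150,1500): print("box",c,s,"long yaw",round(a if s[0]>s[1] else a-90,1))
if __name__=="__main__": boxes()
E
python3 - <<'E'
from h import *
r=lambda L:[(80+x/4,150+y/4) for x,y in L]
P=cast("top",r([(215,550),(512,382),(318,40),(35,195)]),.055)*1000
print("case rim NL NR FR FL",np.round(P),"sides",[round(np.linalg.norm(P[i]-P[(i+1)%4])) for i in range(4)])
F=cast("top",r([(225,540),(500,382)]),.005)*1000;Q=cast("top",r([(105,310),(380,165)]),.045)*1000
print("floor near",np.round(F),"partition",np.round(Q))
E
python3 plan.py 556 -74.5 200 -3.8; python3 boxes.py
```

```text
case rim NL NR FR FL [[325. 354.  55.]
 [440. 152.  55.]
 [686. 299.  55.]
 [572. 497.  55.]] sides [233, 287, 228, 285]
floor near [[328. 363.   5.]
 [441. 168.   5.]] partition [[491. 445.  45.]
 [595. 253.  45.]]
t 0.1 pos [ 181.2 -623.4  244. ] psi 16.2 tilt [-0.001  0.002] F [-0.82  0.28 -0.99] w 85.2
shift first: [ 513.2 -422.3   45. ] | turn 20.0 | shift after turn: [ 337.6 -572.5   44. ]
box [470.5   1.5] [60.2 70.9] long yaw -8.3
box [555.7 -74.9] [60.4 73.4] long yaw -4.6
box [573.   74.9] [73.8 58.4] long yaw 7.3
```

>>> jog_arm:
  targets:
    - {"dp": [30.2, -24.8, 2.6], "turn": 0}
    - {"dp": [30.2, -24.8, 2.6], "turn": 0}
    - {"dp": [30.2, -24.8, 2.6], "turn": 0}
    - {"dp": [30.2, -24.8, 2.6], "turn": 0}
    - {"dp": [30.2, -24.8, 2.6], "turn": 0}
    - {"dp": [30.2, -24.8, 2.6], "turn": 0}
    - {"dp": [30.2, -24.8, 2.6], "turn": 0}
    - {"dp": [30.2, -24.8, 2.6], "turn": 0}
    - {"dp": [30.2, -24.8, 2.6], "turn": 0}
    - {"dp": [30.2, -24.8, 2.6], "turn": 0}
    - {"dp": [30.2, -24.8, 2.6], "turn": 0}
    - {"dp": [30.2, -24.8, 2.6], "turn": 0}
    - {"dp": [30.2, -24.8, 2.6], "turn": 0}
    - {"dp": [30.2, -24.8, 2.6], "turn": 0}
    - {"dp": [30.2, -24.8, 2.6], "turn": 0}
    - {"dp": [30.2, -24.8, 2.6], "turn": 0}
    - {"dp": [30.2, -24.8, 2.6], "turn": 0}
    - {"dp": [0, 0, 0], "turn": 7}
    - {"dp": [0, 0, 0], "turn": 7}
    - {"dp": [0, 0, 0], "turn": 6}
  hand: 85
  force: 40

```text
time: 1.82
tool_pos: [0.5568, -0.0746, 0.2005]
orientation: [-0.0, 0.999, -0.035, -0.001]
force: [0.2, -1.6, 0.1]
grip_width: 0.994
grip_force: 0.0
```

```bash
python3 plan.py 556 -74.5 36 -4.2
```

```text
t 1.8 pos [556.8 -74.6 200.5] psi -4.0 tilt [-0.001  0.   ] F [ 0.21 -1.64  0.15] w 84.9
shift first: [ -0.6   0.  164.5] | turn 0.2 | shift after turn: [ -0.8  -0.  164.5]
```

>>> jog_arm:
  targets:
    - {"dp": [0, 0, 30]}
    - {"dp": [0, 0, 30]}
    - {"dp": [0, 0, 30]}
    - {"dp": [0, 0, 25]}
    - {"dp": [0, 0, 20]}
    - {"dp": [0, 0, 15]}
    - {"dp": [0, 0, 10]}
    - {"dp": [0, 0, 4.5]}
    - {"dp": [0, 0, 0]}

```text
invalid input
```

>>> jog_arm:
  targets:
    - {"dp": [0, 0, 0]}
    - {"dp": [0, 0, 0]}
    - {"dp": [0, 0, 0]}
    - {"dp": [0, 0, 0]}
    - {"dp": [0, 0, 0]}
    - {"dp": [0, 0, 0]}
    - {"dp": [0, 0, 0]}
    - {"dp": [0, 0, 0]}
  hand: 45
  force: 40

```text
invalid input
```

>>> jog_arm:
  targets:
    - {"dp": [0, 0, -5]}
    - {"dp": [0, 0, -15]}
    - {"dp": [0, 0, -30]}
    - {"dp": [0, 0, -30]}
    - {"dp": [0, 0, -30]}
    - {"dp": [0, 0, -20]}
    - {"dp": [0, 0, -10]}
    - {"dp": [0, 0, 0]}
    - {"dp": [0, 0, 0]}
    - {"dp": [0, 0, 0]}
    - {"dp": [0, 0, 0]}
    - {"dp": [0, 0, 0]}

```text
invalid input
```

```bash
python3 - <<'E'
from h import *
F=[]
for i in range(4): snapshot("wrist"); F.append(get_obs()["force"])
print(np.round(F,2), get_obs()["grip_width"]*85.4)
E
python3 plan.py 491.6 -293.7 176 -28.2;python3 boxes.py
```

```text
[[-0.26 -0.48  0.75]
 [ 1.03 -0.66  0.56]
 [-0.9   0.14  0.09]
 [-1.19  0.36  0.06]] 84.9683802750671
t 2.0 pos [556.5 -76.2 200.8] psi -3.7 tilt [-0.001 -0.   ] F [-1.19  0.36  0.06] w 85.0
shift first: [-50.9 221.2  24.9] | turn 24.5 | shift after turn: [ 45.6 222.4  24.8]
box [470.6   1.5] [60.1 70.8] long yaw -7.0
box [572.8  74.8] [73.5 58.2] long yaw 5.8
```

>>> jog_arm:
  targets:
    - {"dp": [0, 0, 30], "turn": 0}
    - {"dp": [0, 0, 30], "turn": 0}
    - {"dp": [0, 0, 30], "turn": 0}
    - {"dp": [0, 0, 25], "turn": 0}
    - {"dp": [0, 0, 20], "turn": 0}
    - {"dp": [0, 0, 15], "turn": 0}
    - {"dp": [0, 0, 10], "turn": 0}
    - {"dp": [0, 0, 4.5], "turn": 0}
    - {"dp": [0, 0, 0], "turn": 0}

```text
time: 2.82
tool_pos: [0.5561, -0.0762, 0.0358]
orientation: [-0.0, 0.999, -0.033, -0.001]
force: [-0.7, 0.3, -0.9]
grip_width: 0.997
grip_force: 0.0
```

>>> jog_arm:
  targets:
    - {"dp": [0, 0, 0], "turn": 0}
    - {"dp": [0, 0, 0], "turn": 0}
    - {"dp": [0, 0, 0], "turn": 0}
    - {"dp": [0, 0, 0], "turn": 0}
    - {"dp": [0, 0, 0], "turn": 0}
    - {"dp": [0, 0, 0], "turn": 0}
    - {"dp": [0, 0, 0], "turn": 0}
    - {"dp": [0, 0, 0], "turn": 0}
  hand: 45
  force: 40

```text
time: 3.48
tool_pos: [0.5582, -0.076, 0.0381]
orientation: [0.0, 0.999, -0.033, 0.001]
force: [-1.5, 1.0, 6.2]
grip_width: 0.675
grip_force: 45.4
```

>>> jog_arm:
  targets:
    - {"dp": [0, 0, -5], "turn": 0}
    - {"dp": [0, 0, -15], "turn": 0}
    - {"dp": [0, 0, -30], "turn": 0}
    - {"dp": [0, 0, -30], "turn": 0}
    - {"dp": [0, 0, -30], "turn": 0}
    - {"dp": [0, 0, -20], "turn": 0}
    - {"dp": [0, 0, -10], "turn": 0}
    - {"dp": [0, 0, 0], "turn": 0}
    - {"dp": [0, 0, 0], "turn": 0}
    - {"dp": [0, 0, 0], "turn": 0}
    - {"dp": [0, 0, 0], "turn": 0}
    - {"dp": [0, 0, 0], "turn": 0}

```text
time: 4.48
tool_pos: [0.5553, -0.0759, 0.1745]
orientation: [-0.0, 0.999, -0.033, -0.002]
force: [0.4, -0.5, -4.2]
grip_width: 0.672
grip_force: 44.7
```

```bash
cat > w.py <<'E'
from h import *
F=[]
for i in range(6): im=snapshot("wrist"); F.append(get_obs()["force"])
print("weight g",np.mean(F,0)/9.81*1000, np.round(np.array(F)[:,2],2),"w",get_obs()["grip_width"]*85.4)
E
python3 w.py
python3 plan.py 491.6 -293.7 176 -28.2;python3 boxes.py
```

```text
weight g [ -17.09754655   -5.53725005 -432.10426341] [-3.51 -4.55 -3.58 -4.6  -4.76 -4.43] w 57.25053980297645
t 4.8 pos [556.7 -76.  176.4] psi -3.8 tilt [-0.  0.] F [ 0.05 -0.25 -4.43] w 57.3
shift first: [-50.6 221.5   0.4] | turn 24.4 | shift after turn: [ 45.5 222.6   0.4]
box [470.7   1.7] [60.7 71.3] long yaw -9.3
box [573.   74.9] [73.  58.4] long yaw 7.3
```

```bash
python3 plan.py 550.5 -268.5 176 -28.2
```

```text
t 4.8 pos [556.8 -76.  176.5] psi -3.8 tilt [-0.  0.] F [ 0.06  0.02 -3.48] w 57.4
shift first: [  6.5 192.5   0.5] | turn 24.4 | shift after turn: [ 85.4 172.6   0.5]
```

>>> jog_arm:
  targets:
    - {"dp": [0.5, 12, 0], "turn": 0}
    - {"dp": [1, 25, 0], "turn": 0}
    - {"dp": [1, 30, 0], "turn": 0}
    - {"dp": [1, 30, 0], "turn": 0}
    - {"dp": [1, 30, 0], "turn": 0}
    - {"dp": [1, 30, 0], "turn": 0}
    - {"dp": [1, 23.5, 0], "turn": 0}
    - {"dp": [0, 12, 0], "turn": 0}
    - {"dp": [0, 0, 0], "turn": 6.1}
    - {"dp": [0, 0, 0], "turn": 6.1}
    - {"dp": [0, 0, 0], "turn": 6.1}
    - {"dp": [0, 0, 0], "turn": 6.1}
    - {"dp": [0, 0, 0], "turn": 0}
    - {"dp": [0, 0, 0], "turn": 0}

```text
time: 6.0
tool_pos: [0.5505, -0.268, 0.1765]
orientation: [-0.0, 0.97, -0.242, -0.0]
force: [0.4, 0.6, -4.4]
grip_width: 0.669
grip_force: 44.6
```

```bash
python3 plan.py 550.5 -268.5 59 -28.2
python3 - <<'E'
from h import *
cv2.imwrite("pics/w1.png",snapshot("wrist"));c=camera_model("wrist");print({k:np.round(v,3).tolist() for k,v in c.items() if k!="name"} )
E
```

```text
t 6.0 pos [ 550.5 -268.   176.5] psi -28.0 tilt [-0.  0.] F [ 0.4   0.58 -4.42] w 57.1
shift first: [  0.3   0.5 117.5] | turn 0.2 | shift after turn: [  0.2   0.4 117.5]
{'camera_matrix': [[276.598, 0.0, 256.682], [0.0, 276.598, 190.305], [0.0, 0.0, 1.0]], 'R': [[-0.469, -0.883, -0.001], [-0.84, 0.447, 0.307], [-0.271, 0.145, -0.952]], 't': [0.021, 0.563, 0.502]}
```

View pics/w1.png

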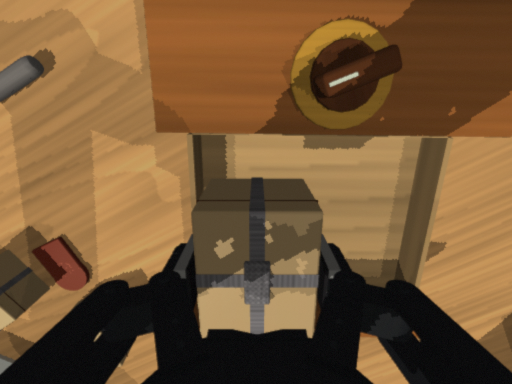

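Run:
```python
from h import *
a=np.radians(-28.2);dx=np.array([np.cos(a),np.sin(a)]);dy=np.array([-dx[1],dx[0]]);o=np.array([491.6,-293.7])
def f(n,uv,z):
    P=cast("wrist",uv,z)[:,:2]*1000;print(n,np.round(P,0).tolist(),"loc",np.round([[(p-o)@dx,(p-o)@dy] for p in P]).tolist())
f("walls top edges",[(190,137),(447,140)],.06)
f("cab front edge",[(155,132),(500,137)],.104)
f("disc",[(342,73)],.116);f("bar",[(316,88),(400,56),(358,72)],.148)
```

```text
walls top edges [[619.0, -240.0], [512.0, -438.0]] loc [[87.0, 108.0], [86.0, -117.0]]
cab front edge [[634.0, -232.0], [515.0, -448.0]] loc [[96.0, 122.0], [94.0, -125.0]]
disc [[608.0, -361.0]] loc [[134.0, -4.0]]
bar [[610.0, -337.0], [603.0, -381.0], [606.0, -359.0]] loc [[124.0, 18.0], [140.0, -24.0], [132.0, -3.0]]
```

>>> jog_arm:
  targets:
    - {"dp": [0, 0, 15], "turn": 0}
    - {"dp": [0, 0, 25], "turn": 0}
    - {"dp": [0, 0, 25], "turn": 0}
    - {"dp": [0, 0, 20], "turn": 0}
    - {"dp": [0, 0, 14], "turn": 0}
    - {"dp": [0, 0, 8], "turn": 0}
    - {"dp": [0, 0, 5], "turn": 0}
    - {"dp": [0, 0, 3], "turn": 0}
    - {"dp": [0, 0, 2], "turn": 0}
    - {"dp": [0, 0, 0], "turn": 0}
    - {"dp": [0, 0, 0], "turn": 0}

```text
time: 6.97
tool_pos: [0.5513, -0.2689, 0.0606]
orientation: [0.0, 0.97, -0.244, 0.001]
force: [0.4, -0.7, -2.3]
grip_width: 0.674
grip_force: 44.5
```

>>> jog_arm:
  targets:
    - {"dp": [0, 0, 1.5], "turn": 0}
    - {"dp": [0, 0, 1.5], "turn": 0}
    - {"dp": [0, 0, 0], "turn": 0}

```text
time: 7.22
tool_pos: [0.5521, -0.2693, 0.0591]
orientation: [0.0, 0.97, -0.244, 0.002]
force: [-1.0, 0.1, 4.2]
grip_width: 0.673
grip_force: 45.5
```

>>> jog_arm:
  targets:
    - {"dp": [0, 0, 0], "turn": 0}
    - {"dp": [0, 0, 0], "turn": 0}
    - {"dp": [0, 0, 0], "turn": 0}
    - {"dp": [0, 0, 0], "turn": 0}
    - {"dp": [0, 0, -10], "turn": 0}
    - {"dp": [0, 0, -20], "turn": 0}
    - {"dp": [0, 0, -30], "turn": 0}
    - {"dp": [0, 0, -30], "turn": 0}
    - {"dp": [0, 0, -30], "turn": 0}
    - {"dp": [0, 0, -20], "turn": 0}
    - {"dp": [0, 0, 0], "turn": 0}
    - {"dp": [0, 0, 0], "turn": 0}
  hand: 70

```text
time: 8.22
tool_pos: [0.5518, -0.2691, 0.1992]
orientation: [0.0, 0.97, -0.244, 0.002]
force: [-1.0, -0.3, -1.1]
grip_width: 0.819
grip_force: 0.0
```

```bash
python3 w.py; python3 plan.py 470.6 1.6 190 -7.8; python3 boxes.py
python3 - <<'E'
from h import *
cv2.imwrite("pics/w2.png",snapshot("wrist"))
E
```

```text
weight g [ 8.94601171 24.48788849  7.61439361] [-0.4   0.5  -0.32  0.24  0.14  0.3 ] w 70.1064311217643
t 8.5 pos [ 549.5 -268.1  194.9] psi -28.2 tilt [-0.003  0.001] F [-0.69  1.23  0.3 ] w 70.1
shift first: [-196.9 -200.5    5.5] | turn -20.4 | shift after turn: [-114.7 -256.5    4.9]
box [470.5   1.3] [60.6 70.9] long yaw -7.9
box [572.9  75. ] [73.8 58.4] long yaw 5.8
```

View pics/w2.png

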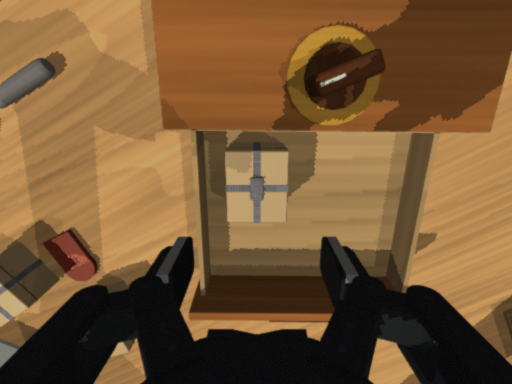

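>>> jog_arm:
  targets:
    - {"dp": [-11, -11.2, 0], "turn": 0}
    - {"dp": [-22, -22.4, 0], "turn": 0}
    - {"dp": [-25, -25.4, 0], "turn": 0}
    - {"dp": [-26, -26.5, 0], "turn": 0}
    - {"dp": [-26, -26.5, 0], "turn": 0}
    - {"dp": [-26, -26.5, 0], "turn": 0}
    - {"dp": [-26, -26.5, 0], "turn": 0}
    - {"dp": [-22, -22.4, 0], "turn": 0}
    - {"dp": [-13, -13.1, 0], "turn": 0}
    - {"dp": [0, 0, 0], "turn": -6.8}
    - {"dp": [0, 0, 0], "turn": -6.8}
    - {"dp": [0, 0, 0], "turn": -6.8}
    - {"dp": [0, 0, 20], "turn": 0}
    - {"dp": [0, 0, 30], "turn": 0}
    - {"dp": [0, 0, 25], "turn": 0}
    - {"dp": [0, 0, 0], "turn": 0}
  hand: 85

```text
time: 9.95
tool_pos: [0.4669, 0.001, 0.1169]
orientation: [0.0, 0.998, -0.068, -0.005]
force: [-1.0, -0.2, -0.4]
grip_width: 0.995
grip_force: 0.0
```

```bash
python3 plan.py 470.6 1.5 36 -7.8
```

```text
t 9.9 pos [466.9   1.  116.9] psi -7.8 tilt [-0.011  0.   ] F [-0.97 -0.2  -0.43] w 85.0
shift first: [ 4.4 -1.1 80.9] | turn 0.0 | shift after turn: [ 3.6 -1.  80.9]
```

>>> jog_arm:
  targets:
    - {"dp": [1, 0, 22], "turn": 0}
    - {"dp": [1, 0, 22], "turn": 0}
    - {"dp": [1, 0, 18], "turn": 0}
    - {"dp": [0, 0, 12], "turn": 0}
    - {"dp": [0, 0, 6], "turn": 0}
    - {"dp": [0, 0, 0], "turn": 0}
    - {"dp": [0, 0, 0], "turn": 0}

```text
time: 10.53
tool_pos: [0.4753, 0.0009, 0.0423]
orientation: [-0.0, 0.998, -0.068, 0.0]
force: [0.7, -0.7, 0.8]
grip_width: 0.997
grip_force: 0.0
```

>>> jog_arm:
  targets:
    - {"dp": [0, 0, 0], "turn": 0}
    - {"dp": [0, 0, 0], "turn": 0}
    - {"dp": [0, 0, 0], "turn": 0}
    - {"dp": [0, 0, 0], "turn": 0}
    - {"dp": [0, 0, 0], "turn": 0}
    - {"dp": [0, 0, 0], "turn": 0}
    - {"dp": [0, 0, 0], "turn": 0}
    - {"dp": [0, 0, 0], "turn": 0}
  hand: 45

```text
time: 11.2
tool_pos: [0.4758, 0.0002, 0.0431]
orientation: [0.0, 0.998, -0.068, 0.001]
force: [-1.1, -0.4, 5.8]
grip_width: 0.674
grip_force: 43.9
```

>>> jog_arm:
  targets:
    - {"dp": [0, 0, -5], "turn": 0}
    - {"dp": [0, 0, -15], "turn": 0}
    - {"dp": [0, 0, -30], "turn": 0}
    - {"dp": [0, 0, -30], "turn": 0}
    - {"dp": [0, 0, -30], "turn": 0}
    - {"dp": [0, 0, -20], "turn": 0}
    - {"dp": [0, 0, -10], "turn": 0}
    - {"dp": [0, 0, 0], "turn": 0}
    - {"dp": [0, 0, 0], "turn": 0}
    - {"dp": [0, 0, 0], "turn": 0}
    - {"dp": [0, 0, 0], "turn": 0}
    - {"dp": [0, 0, 0], "turn": 0}

```text
time: 12.2
tool_pos: [0.473, 0.0008, 0.1796]
orientation: [-0.0, 0.998, -0.068, -0.002]
force: [0.6, -0.1, -6.4]
grip_width: 0.669
grip_force: 46.3
```

```bash
python3 w.py; echo DRAWER; python3 plan.py 502 -364 176 -28.2;echo CASE; python3 plan.py 526 279 176 30.2;  python3 boxes.py
```

```text
weight g [  22.23630639  -16.19486339 -657.05068728] [-6.8  -6.55 -6.12 -6.64 -5.8  -6.77] w 57.51636050485436
DRAWER
t 12.5 pos [474.5   0.9 181.4] psi -7.8 tilt [-0.  0.] F [ 0.03 -0.24 -6.77] w 57.5
shift first: [ 76.7 357.8   5.3] | turn 20.4 | shift after turn: [196.6 308.6   5.4]
CASE
t 12.5 pos [474.5   0.9 181.4] psi -7.8 tilt [-0.  0.] F [ 0.03 -0.24 -6.77] w 57.5
shift first: [  13.3 -282.5    5.4] | turn -38.0 | shift after turn: [ 184.4 -214.5    5.4]
box [574.   75.6] [70.8 56.9] long yaw 5.3
```

>>> jog_arm:
  targets:
    - {"dp": [3, 14, 0], "turn": 0}
    - {"dp": [6, 28, 0], "turn": 0}
    - {"dp": [7.2, 33.4, 0], "turn": 0}
    - {"dp": [7.2, 33.4, 0], "turn": 0}
    - {"dp": [7.2, 33.4, 0], "turn": 0}
    - {"dp": [7.2, 33.4, 0], "turn": 0}
    - {"dp": [7.2, 33.4, 0], "turn": 0}
    - {"dp": [7.2, 33.4, 0], "turn": 0}
    - {"dp": [7.2, 33.4, 0], "turn": 0}
    - {"dp": [7.2, 33.4, 0], "turn": 0}
    - {"dp": [6.4, 29, 0], "turn": 0}
    - {"dp": [3.2, 15.6, 0], "turn": 0}
    - {"dp": [0, 0, 0], "turn": 6.8}
    - {"dp": [0, 0, 0], "turn": 6.8}
    - {"dp": [0, 0, 0], "turn": 6.8}
    - {"dp": [0, 0, 0], "turn": 0}
    - {"dp": [0, 0, 0], "turn": 0}
    - {"dp": [0, 0, 0], "turn": 0}

```text
time: 14.05
tool_pos: [0.5022, -0.3594, 0.1814]
orientation: [-0.0, 0.97, -0.242, -0.0]
force: [0.2, -0.2, -6.1]
grip_width: 0.671
grip_force: 46.3
```

```bash
python3 plan.py 502 -360 64.5 -28.2
```

```text
t 14.1 pos [ 502.2 -359.4  181.4] psi -28.0 tilt [-0.  0.] F [ 0.23 -0.18 -6.08] w 57.3
shift first: [  0.2   0.6 116.9] | turn 0.2 | shift after turn: [1.000e-01 6.000e-01 1.169e+02]
```

>>> jog_arm:
  targets:
    - {"dp": [0, 0, 15], "turn": 0}
    - {"dp": [0, 0, 25], "turn": 0}
    - {"dp": [0, 0, 25], "turn": 0}
    - {"dp": [0, 0, 20], "turn": 0}
    - {"dp": [0, 0, 14], "turn": 0}
    - {"dp": [0, 0, 8], "turn": 0}
    - {"dp": [0, 0, 4], "turn": 0}
    - {"dp": [0, 0, 3], "turn": 0}
    - {"dp": [0, 0, 2], "turn": 0}
    - {"dp": [0, 0, 1.5], "turn": 0}
    - {"dp": [0, 0, 0], "turn": 0}
    - {"dp": [0, 0, 0], "turn": 0}

```text
time: 15.05
tool_pos: [0.5026, -0.3604, 0.065]
orientation: [0.0, 0.97, -0.244, 0.001]
force: [-0.3, -0.1, -6.1]
grip_width: 0.671
grip_force: 46.2
```

Still carrying its weight; ease down a little.

>>> jog_arm:
  targets:
    - {"dp": [0, 0, 1], "turn": 0}
    - {"dp": [0, 0, 1], "turn": 0}
    - {"dp": [0, 0, 0], "turn": 0}
    - {"dp": [0, 0, 0], "turn": 0}

```text
time: 15.38
tool_pos: [0.5032, -0.3607, 0.0642]
orientation: [0.0, 0.97, -0.244, 0.001]
force: [-2.4, 1.0, 5.4]
grip_width: 0.67
grip_force: 47.6
```

>>> jog_arm:
  targets:
    - {"dp": [0, 0, 0], "turn": 0}
    - {"dp": [0, 0, 0], "turn": 0}
    - {"dp": [0, 0, 0], "turn": 0}
    - {"dp": [0, 0, 0], "turn": 0}
    - {"dp": [0, 0, -10], "turn": 0}
    - {"dp": [0, 0, -20], "turn": 0}
    - {"dp": [0, 0, -30], "turn": 0}
    - {"dp": [0, 0, -30], "turn": 0}
    - {"dp": [0, 0, -30], "turn": 0}
    - {"dp": [0, 0, -15], "turn": 0}
    - {"dp": [0, 0, 0], "turn": 0}
    - {"dp": [0, 0, 0], "turn": 0}
  hand: 70

```text
time: 16.38
tool_pos: [0.5029, -0.3606, 0.1989]
orientation: [0.001, 0.97, -0.244, 0.002]
force: [-0.3, 0.2, -0.3]
grip_width: 0.816
grip_force: 0.0
```

```bash
python3 boxes.py; python3 plan.py 574 75.5 170 6.2
python3 - <<'E'
from h import *
cv2.imwrite("pics/w3.png",snapshot("wrist"))
E
```

```text
box [572.8  74.8] [74.  58.4] long yaw 6.7
t 16.4 pos [ 501.8 -359.9  197.1] psi -28.2 tilt [-0.  0.] F [0.02 0.49 0.04] w 69.7
shift first: [-142.1 -417.8   27.1] | turn -34.4 | shift after turn: [ 118.8 -425.    27.1]
```

View pics/w3.png

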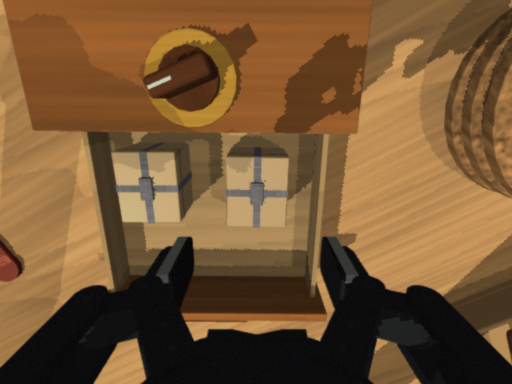

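>>> jog_arm:
  targets:
    - {"dp": [-6, -18, 0], "turn": 0}
    - {"dp": [-11.4, -33.3, 0], "turn": 0}
    - {"dp": [-11.4, -33.3, 0], "turn": 0}
    - {"dp": [-11.4, -33.3, 0], "turn": 0}
    - {"dp": [-11.4, -33.3, 0], "turn": 0}
    - {"dp": [-11.4, -33.3, 0], "turn": 0}
    - {"dp": [-11.4, -33.3, 0], "turn": 0}
    - {"dp": [-11.4, -33.3, 0], "turn": 0}
    - {"dp": [-11.4, -33.3, 0], "turn": 0}
    - {"dp": [-11.4, -33.3, 0], "turn": 0}
    - {"dp": [-11.4, -33.3, 0], "turn": 0}
    - {"dp": [-11.4, -33.3, 0], "turn": 0}
    - {"dp": [-10.7, -33.2, 0], "turn": 0}
    - {"dp": [0, 0, 0], "turn": -6.9}
    - {"dp": [0, 0, 0], "turn": -6.9}
    - {"dp": [0, 0, 0], "turn": -6.9}
    - {"dp": [0, 0, 0], "turn": -6.9}
    - {"dp": [0, 0, 0], "turn": -6.9}
    - {"dp": [0, 0, 0], "turn": 0}
    - {"dp": [0, 0, 0], "turn": 0}
  hand: 85

```text
time: 18.15
tool_pos: [0.5729, 0.0748, 0.1953]
orientation: [-0.0, 0.999, 0.053, -0.002]
force: [0.6, -0.4, -0.4]
grip_width: 0.996
grip_force: 0.0
```

```bash
python3 plan.py 573 75 38 6.3
```

```text
t 18.1 pos [572.9  74.8 195.3] psi 6.1 tilt [-0.004 -0.   ] F [ 0.58 -0.36 -0.4 ] w 85.1
shift first: [  0.7  -0.2 157.3] | turn -0.2 | shift after turn: [ 1.000e-01 -2.000e-01  1.573e+02]
```

>>> jog_arm:
  targets:
    - {"dp": [0, 0, 15], "turn": 0}
    - {"dp": [0, 0, 28], "turn": 0}
    - {"dp": [0, 0, 28], "turn": 0}
    - {"dp": [0, 0, 28], "turn": 0}
    - {"dp": [0, 0, 24], "turn": 0}
    - {"dp": [0, 0, 18], "turn": 0}
    - {"dp": [0, 0, 11], "turn": 0}
    - {"dp": [0, 0, 5], "turn": 0}
    - {"dp": [0, 0, 0], "turn": 0}
    - {"dp": [0, 0, 0], "turn": 0}

```text
time: 18.98
tool_pos: [0.5747, 0.0753, 0.0407]
orientation: [-0.0, 0.999, 0.055, 0.001]
force: [0.4, 0.4, -0.4]
grip_width: 1.0
grip_force: 0.0
```

>>> jog_arm:
  targets:
    - {"dp": [0, 0, 0], "turn": 0}
    - {"dp": [0, 0, 0], "turn": 0}
    - {"dp": [0, 0, 0], "turn": 0}
    - {"dp": [0, 0, 0], "turn": 0}
    - {"dp": [0, 0, 0], "turn": 0}
    - {"dp": [0, 0, 0], "turn": 0}
    - {"dp": [0, 0, 0], "turn": 0}
    - {"dp": [0, 0, 0], "turn": 0}
  hand: 45

```text
time: 19.65
tool_pos: [0.5755, 0.075, 0.0418]
orientation: [0.0, 0.998, 0.055, 0.001]
force: [-1.8, -1.2, 6.2]
grip_width: 0.671
grip_force: 45.7
```

>>> jog_arm:
  targets:
    - {"dp": [0, 0, -5], "turn": 0}
    - {"dp": [0, 0, -15], "turn": 0}
    - {"dp": [0, 0, -30], "turn": 0}
    - {"dp": [0, 0, -30], "turn": 0}
    - {"dp": [0, 0, -30], "turn": 0}
    - {"dp": [0, 0, -20], "turn": 0}
    - {"dp": [0, 0, -10], "turn": 0}
    - {"dp": [0, 0, 0], "turn": 0}
    - {"dp": [0, 0, 0], "turn": 0}
    - {"dp": [0, 0, 0], "turn": 0}
    - {"dp": [0, 0, 0], "turn": 0}
    - {"dp": [0, 0, 0], "turn": 0}

```text
time: 20.65
tool_pos: [0.5726, 0.0748, 0.1779]
orientation: [0.0, 0.998, 0.055, -0.002]
force: [0.0, 0.0, -4.4]
grip_width: 0.673
grip_force: 45.1
```

```bash
python3 w.py; echo DRAWER; python3 plan.py 455 -278 176 -28.2;echo CASE; python3 plan.py 466.7 302.6 178 30.2;  python3 boxes.py
```

```text
weight g [  23.74590095    1.17780928 -481.09645466] [-5.14 -4.81 -3.87 -5.2  -4.81 -4.48] w 57.15824237894913
DRAWER
t 20.9 pos [574.1  75.1 179.9] psi 6.3 tilt [-0.  0.] F [-0.21 -0.84 -4.48] w 57.2
shift first: [-157.1  337.9    3.9] | turn 34.5 | shift after turn: [ 61.9 367.4   3.9]
CASE
t 20.9 pos [574.1  75.1 179.9] psi 6.3 tilt [-0.  0.] F [-0.21 -0.84 -4.48] w 57.2
shift first: [ -81.7 -237.9    1.9] | turn -23.9 | shift after turn: [  21.7 -250.6    1.9]
```

Run:
```python
from h import *
from scipy.spatial.transform import Rotation as Ro
def T(q,p):
    M=np.eye(4);M[:3,:3]=Ro.from_quat(np.r_[q[1:],q[0]]).as_matrix();M[:3,3]=p;return M
o=get_obs();c=camera_model("wrist");W=np.eye(4);W[:3,:3]=c["R"];W[:3,3]=c["t"]
h=np.radians(-14.1);N=T(np.array([0,np.cos(h),np.sin(h),0]),[.5018,-.3599,.1971])
W2=W@T(o["orientation"],o["tool_pos"])@np.linalg.inv(N)
c=dict(c,R=W2[:3,:3],t=W2[:3,3])
a=np.radians(-28.2);dx=np.array([np.cos(a),np.sin(a)]);dy=np.array([-dx[1],dx[0]]);O=np.array([490,-296.8])
def f(n,uv,z):
    P=cast("wrist",uv,z,c)[:,:2]*1000;print(n,np.round([[(p-O)@dx,(p-O)@dy] for p in P]).tolist())
f("panel inner top",[(135,278),(310,278)],.087)
f("panel outer top",[(110,318),(325,318)],.087)
f("box tops near L/R, far",[(121,221),(183,221),(228,226),(287,226)],.077)
f("box tops far",[(113,152),(178,152),(228,158),(287,158)],.077)
f("cab front",[(40,131),(350,131)],.104);f("disc",[(190,77)],.116);f("bar",[(145,84),(217,70)],.148)
```

```text
panel inner top [[-52.0, 72.0], [-52.0, -104.0]]
panel outer top [[-102.0, 105.0], [-102.0, -123.0]]
box tops near L/R, far [[6.0, 82.0], [6.0, 21.0], [1.0, -22.0], [1.0, -80.0]]
box tops far [[74.0, 79.0], [74.0, 20.0], [68.0, -24.0], [68.0, -78.0]]
cab front [[95.0, 120.0], [95.0, -124.0]]
disc [[133.0, -4.0]]
bar [[127.0, 16.0], [135.0, -27.0]]
```

```bash
python3 plan.py 451.2 -276 179 -28.2
```

```text
t 21.0 pos [574.1  75.1 180. ] psi 6.3 tilt [-0.  0.] F [ 0.22  0.41 -5.13] w 57.2
shift first: [-160.7  335.5    1. ] | turn 34.5 | shift after turn: [ 57.6 367.5   1. ]
```

>>> jog_arm:
  targets:
    - {"dp": [-6.5, 13.5, 0], "turn": 0}
    - {"dp": [-13, 27, 0], "turn": 0}
    - {"dp": [-15, 31.3, 0], "turn": 0}
    - {"dp": [-15, 31.3, 0], "turn": 0}
    - {"dp": [-15, 31.3, 0], "turn": 0}
    - {"dp": [-15, 31.3, 0], "turn": 0}
    - {"dp": [-15, 31.3, 0], "turn": 0}
    - {"dp": [-15, 31.3, 0], "turn": 0}
    - {"dp": [-15, 31.3, 0], "turn": 0}
    - {"dp": [-15, 31.3, 0], "turn": 0}
    - {"dp": [-14.5, 30.5, 0], "turn": 0}
    - {"dp": [-6.7, 14.1, 0], "turn": 0}
    - {"dp": [0, 0, 0], "turn": 6.9}
    - {"dp": [0, 0, 0], "turn": 6.9}
    - {"dp": [0, 0, 0], "turn": 6.9}
    - {"dp": [0, 0, 0], "turn": 6.9}
    - {"dp": [0, 0, 0], "turn": 6.9}
    - {"dp": [0, 0, 0], "turn": 0}
    - {"dp": [0, 0, 0], "turn": 0}

```text
time: 22.58
tool_pos: [0.4514, -0.2759, 0.1803]
orientation: [0.0, 0.97, -0.242, 0.0]
force: [-1.0, -0.5, -4.9]
grip_width: 0.67
grip_force: 45.0
```

```bash
python3 plan.py 451.2 -276 63 -28.2
```

```text
t 22.6 pos [ 451.4 -275.9  180.3] psi -28.0 tilt [ 0. -0.] F [-1.04 -0.46 -4.88] w 57.3
shift first: [ -0.2   0.2 117.3] | turn 0.2 | shift after turn: [-1.000e-01  2.000e-01  1.173e+02]
```

>>> jog_arm:
  targets:
    - {"dp": [0, 0, 15], "turn": 0}
    - {"dp": [0, 0, 25], "turn": 0}
    - {"dp": [0, 0, 25], "turn": 0}
    - {"dp": [0, 0, 20], "turn": 0}
    - {"dp": [0, 0, 14], "turn": 0}
    - {"dp": [0, 0, 8], "turn": 0}
    - {"dp": [0, 0, 4], "turn": 0}
    - {"dp": [0, 0, 3], "turn": 0}
    - {"dp": [0, 0, 2], "turn": 0}
    - {"dp": [0, 0, 1], "turn": 0}
    - {"dp": [0, 0, 0], "turn": 0}
    - {"dp": [0, 0, 0], "turn": 0}

```text
time: 23.58
tool_pos: [0.4518, -0.2764, 0.0638]
orientation: [0.0, 0.97, -0.244, 0.001]
force: [0.3, -0.3, -4.6]
grip_width: 0.667
grip_force: 44.9
```

>>> jog_arm:
  targets:
    - {"dp": [0, 0, 1], "turn": 0}
    - {"dp": [0, 0, 1], "turn": 0}
    - {"dp": [0, 0, 0], "turn": 0}
    - {"dp": [0, 0, 0], "turn": 0}

```text
time: 23.92
tool_pos: [0.4522, -0.2766, 0.0627]
orientation: [0.0, 0.97, -0.244, 0.001]
force: [-2.5, 1.4, 5.6]
grip_width: 0.671
grip_force: 46.2
```

>>> jog_arm:
  targets:
    - {"dp": [0, 0, 0], "turn": 0}
    - {"dp": [0, 0, 0], "turn": 0}
    - {"dp": [0, 0, 0], "turn": 0}
    - {"dp": [0, 0, 0], "turn": 0}
    - {"dp": [0, 0, -10], "turn": 0}
    - {"dp": [0, 0, -20], "turn": 0}
    - {"dp": [0, 0, -30], "turn": 0}
    - {"dp": [0, 0, -40], "turn": 0}
    - {"dp": [0, 0, -40], "turn": 0}
    - {"dp": [0, 0, -20], "turn": 0}
    - {"dp": [0, 0, -10], "turn": 0}
    - {"dp": [0, 0, 0], "turn": 0}
    - {"dp": [0, 0, 0], "turn": 0}
  hand: 70

```text
time: 25.0
tool_pos: [0.4507, -0.2758, 0.2306]
orientation: [-0.0, 0.97, -0.244, -0.0]
force: [-0.7, -0.1, -0.7]
grip_width: 0.815
grip_force: 0.0
```

```bash
python3 plan.py 607 -360 235 -98
python3 - <<'E'
from h import *
print(np.round(get_obs()["joint_positions"],2))
cv2.imwrite("pics/w4.png",snapshot("wrist"))
im=snapshot("top");cv2.imwrite("pics/top4.png",im)
E
```

```text
t 25.0 pos [ 450.7 -275.8  230.6] psi -28.2 tilt [-0.001  0.   ] F [-0.72 -0.07 -0.73] w 69.6
shift first: [177.5   0.4  -4.5] | turn 69.8 | shift after turn: [  61.6 -166.5   -4.4]
[ 0.58  0.18 -0.12  1.9   0.02  1.07 -1.61]
```

View pics/w4.png

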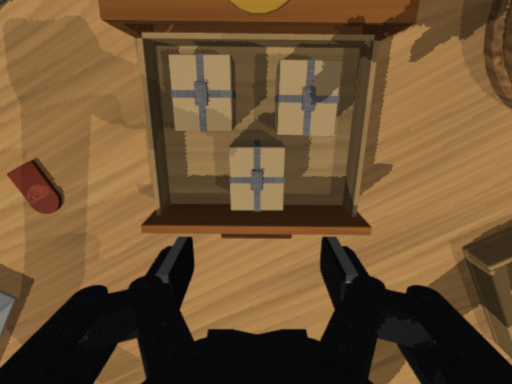

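>>> jog_arm:
  targets:
    - {"dp": [20, 0, 0], "turn": 0}
    - {"dp": [36, 0, 0], "turn": 0}
    - {"dp": [36, 0, 0], "turn": 0}
    - {"dp": [36, 0, 0], "turn": 0}
    - {"dp": [30, 0, 0], "turn": 0}
    - {"dp": [19.5, 0, 0], "turn": 0}
    - {"dp": [0, 0, 0], "turn": -7}
    - {"dp": [0, 0, 0], "turn": -7}
    - {"dp": [0, 0, 0], "turn": -7}
    - {"dp": [0, 0, 0], "turn": -7}
    - {"dp": [0, 0, 0], "turn": -7}
    - {"dp": [0, 0, 0], "turn": -7}
    - {"dp": [0, 0, 0], "turn": -7}
    - {"dp": [0, 0, 0], "turn": -7}
    - {"dp": [0, 0, 0], "turn": -7}
    - {"dp": [0, 0, 0], "turn": -7}
    - {"dp": [0, 0, 0], "turn": -7}
    - {"dp": [0, 0, 0], "turn": -7}
    - {"dp": [0, 0, 0], "turn": -7}
    - {"dp": [0, 0, 0], "turn": -7}
  hand: 60

```text
time: 26.77
tool_pos: [0.6063, -0.3591, 0.2274]
orientation: [-0.003, 0.818, 0.575, -0.001]
force: [-0.3, -0.3, -0.3]
grip_width: 0.707
grip_force: 0.0
```

>>> jog_arm:
  targets:
    - {"dp": [0, 0, 0], "turn": -6}
    - {"dp": [0, 0, 0], "turn": -6}
    - {"dp": [0, 0, 0], "turn": 0}
    - {"dp": [0, 0, 0], "turn": 0}

```text
time: 27.1
tool_pos: [0.6066, -0.3594, 0.2283]
orientation: [-0.002, 0.757, 0.654, -0.0]
force: [-0.2, 0.3, 0.6]
grip_width: 0.701
grip_force: 0.0
```

```bash
python3 plan.py 607 -360 140 82
python3 - <<'E'
from h import *
print(np.round(get_obs()["joint_positions"],2))
im=snapshot("wrist");cv2.imwrite("pics/w5.png",im)
E
```

```text
t 27.1 pos [ 606.6 -359.4  228.3] psi 81.7 tilt [-0.004  0.003] F [-0.22  0.29  0.55] w 59.9
shift first: [-0.8  0.9 88.3] | turn -0.3 | shift after turn: [-0.6  0.5 88.3]
[ 0.8   0.55 -0.46  1.44  0.25  1.22  0.16]
```

View pics/w5.png

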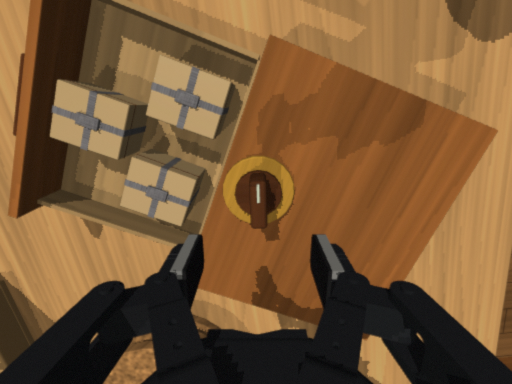

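Run:
```python
from h import *
print(cast("wrist",[(258,190)],.116)*1000,cast("wrist",[(258,172),(259,228)],.148)*1000)
```

```text
[[ 606.42538417 -358.64559213  116.        ]] [[ 609.95458549 -334.0525321   148.        ]
 [ 603.94348539 -381.35485474  148.        ]]
```

>>> jog_arm:
  targets:
    - {"dp": [0, 0, 15], "turn": 0}
    - {"dp": [0, 0, 20], "turn": 0}
    - {"dp": [0, 0, 20], "turn": 0}
    - {"dp": [0, 0, 15], "turn": 0}
    - {"dp": [0, 0, 10], "turn": 0}
    - {"dp": [0, 0, 6], "turn": 0}
    - {"dp": [0, 0, 2], "turn": 0}
    - {"dp": [0, 0, 0], "turn": 0}
    - {"dp": [0, 0, 0], "turn": 0}

```text
time: 27.9
tool_pos: [0.6085, -0.3602, 0.1442]
orientation: [0.001, 0.756, 0.655, 0.0]
force: [-0.1, -0.1, 0.2]
grip_width: 0.708
grip_force: 0.0
```

>>> jog_arm:
  targets:
    - {"dp": [0, 0, 0], "turn": 0}
    - {"dp": [0, 0, 0], "turn": 0}
    - {"dp": [0, 0, 0], "turn": 0}
    - {"dp": [0, 0, 0], "turn": 0}
    - {"dp": [0, 0, 0], "turn": 0}
    - {"dp": [0, 0, 0], "turn": 0}
    - {"dp": [0, 0, 0], "turn": 0}
    - {"dp": [0, 0, 0], "turn": 0}
    - {"dp": [0, 0, 0], "turn": 0}
    - {"dp": [0, 0, 0], "turn": 0}
  hand: 5
  force: 30

```text
time: 28.73
tool_pos: [0.6075, -0.36, 0.1439]
orientation: [-0.0, 0.756, 0.655, -0.0]
force: [-2.7, 1.1, 5.3]
grip_width: 0.153
grip_force: 31.8
```

```bash
python3 plan.py 607 -360 140 151.8; python3 -c "
from h import *
o=get_obs();print(o['ft_torque'],o['grip_force'])"
```

```text
t 28.7 pos [ 607.5 -360.   143.9] psi 81.8 tilt [-0. -0.] F [-2.69  1.15  5.31] w 13.1
shift first: [-0.  -0.5  3.9] | turn -70.0 | shift after turn: [ 0.4 -0.2  3.9]
[ 0.19871095  0.67902799 -0.01315417] 31.755865216255188
```

>>> jog_arm:
  targets:
    - {"dp": [0, 0, 0], "turn": -4}
    - {"dp": [0, 0, 0], "turn": -5}
    - {"dp": [0, 0, 0], "turn": -5}
    - {"dp": [0, 0, 0], "turn": -5}
    - {"dp": [0, 0, 0], "turn": -5}
    - {"dp": [0, 0, 0], "turn": -5}
    - {"dp": [0, 0, 0], "turn": -5}
    - {"dp": [0, 0, 0], "turn": -5}
    - {"dp": [0, 0, 0], "turn": -5}
    - {"dp": [0, 0, 0], "turn": -5}
    - {"dp": [0, 0, 0], "turn": -5}
    - {"dp": [0, 0, 0], "turn": -5}
    - {"dp": [0, 0, 0], "turn": -4}
    - {"dp": [0, 0, 0], "turn": -3}
    - {"dp": [0, 0, 0], "turn": -2}
    - {"dp": [0, 0, 0], "turn": 0}
    - {"dp": [0, 0, 0], "turn": 0}

```text
time: 30.15
tool_pos: [0.6061, -0.3607, 0.1439]
orientation: [-0.002, 0.261, 0.965, -0.001]
force: [-5.2, 0.1, 6.7]
grip_width: 0.156
grip_force: 32.1
```

```bash
python3 plan.py 607 -360 140 151.8; python3 -c "
from h import *
o=get_obs();print(o['ft_torque'],o['grip_force'])"
```

```text
t 30.1 pos [ 606.1 -360.7  143.9] psi 149.8 tilt [-0.003 -0.001] F [-5.23  0.07  6.72] w 13.3
shift first: [-0.4  1.   3.9] | turn -2.0 | shift after turn: [-0.4  1.   3.9]
[0.26433487 1.21610856 0.01603812] 32.089356780052185
```

>>> jog_arm:
  targets:
    - {"dp": [0, 0, 0], "turn": -1.5}
    - {"dp": [0, 0, 0], "turn": -1.5}
    - {"dp": [0, 0, 0], "turn": -1.5}
    - {"dp": [0, 0, 0], "turn": -1.5}
    - {"dp": [0, 0, 0], "turn": 0}
    - {"dp": [0, 0, 0], "turn": 0}

```text
time: 30.65
tool_pos: [0.6063, -0.3609, 0.144]
orientation: [-0.001, 0.213, 0.977, 0.0]
force: [-4.4, 2.0, 7.0]
grip_width: 0.157
grip_force: 53.9
```

```bash
python3 plan.py 607 -360 140 151.8; python3 -c "
from h import *
o=get_obs();print(o['ft_torque'],o['grip_force'])"
```

```text
t 30.6 pos [ 606.3 -360.9  144. ] psi 155.3 tilt [-0.002  0.001] F [-4.42  1.97  7.04] w 13.4
shift first: [-0.2  1.1  4. ] | turn 3.5 | shift after turn: [-0.2  1.1  4. ]
[ 0.32080159  1.04960761 -1.40641077] 53.946279510855675
```

>>> jog_arm:
  targets:
    - {"dp": [0, 0, 0], "turn": 2}
    - {"dp": [0, 0, 0], "turn": 0}

```text
time: 30.82
tool_pos: [0.6063, -0.3609, 0.1439]
orientation: [-0.001, 0.23, 0.973, -0.0]
force: [-5.1, 1.1, 7.0]
grip_width: 0.157
grip_force: 40.1
```

>>> jog_arm:
  targets:
    - {"dp": [0, 0, 0], "turn": 0}
    - {"dp": [0, 0, 0], "turn": 0}
    - {"dp": [0, 0, 0], "turn": 0}
    - {"dp": [0, 0, 0], "turn": 0}
    - {"dp": [0, 0, 0], "turn": 0}
    - {"dp": [0, 0, -10], "turn": 0}
    - {"dp": [0, 0, -20], "turn": 0}
    - {"dp": [0, 0, -25], "turn": 0}
    - {"dp": [0, 0, -25], "turn": 0}
    - {"dp": [0, 0, -15], "turn": 0}
    - {"dp": [0, 0, 0], "turn": 0}
    - {"dp": [0, 0, 0], "turn": 0}
  hand: 50

```text
time: 31.82
tool_pos: [0.6084, -0.3599, 0.2395]
orientation: [0.001, 0.226, 0.974, -0.0]
force: [-0.1, 0.3, -1.2]
grip_width: 0.583
grip_force: 0.0
```

```bash
python3 plan.py 352 -194.4 235 61.8
python3 - <<'E'
from h import *
im=snapshot("wrist");cv2.imwrite("pics/w6.png",im)
E
```

```text
t 31.8 pos [ 608.4 -359.9  239.5] psi 153.8 tilt [ 0.002 -0.001] F [-0.09  0.27 -1.18] w 49.8
shift first: [303.2  35.4   3.7] | turn 92.0 | shift after turn: [  24.7 -304.2    4.5]
```

View pics/w6.png

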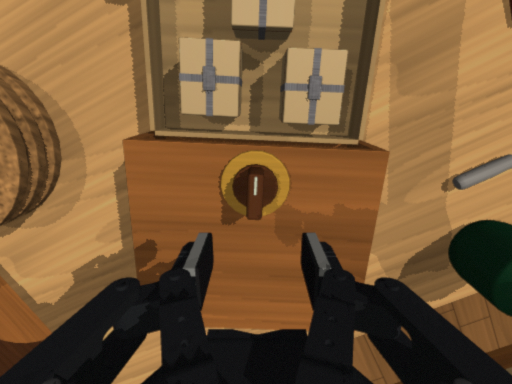

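>>> jog_arm:
  targets:
    - {"dp": [18, 2, 0], "turn": 0}
    - {"dp": [33, 4, 0], "turn": 0}
    - {"dp": [36, 4.2, 0], "turn": 0}
    - {"dp": [36, 4.2, 0], "turn": 0}
    - {"dp": [36, 4.2, 0], "turn": 0}
    - {"dp": [36, 4.2, 0], "turn": 0}
    - {"dp": [36, 4.2, 0], "turn": 0}
    - {"dp": [34, 4.2, 0], "turn": 0}
    - {"dp": [25, 3, 0], "turn": 0}
    - {"dp": [13, 1.2, 0], "turn": 0}
    - {"dp": [0, 0, 0], "turn": 7}
    - {"dp": [0, 0, 0], "turn": 7}
    - {"dp": [0, 0, 0], "turn": 7}
    - {"dp": [0, 0, 0], "turn": 7}
    - {"dp": [0, 0, 0], "turn": 7}
    - {"dp": [0, 0, 0], "turn": 7}
    - {"dp": [0, 0, 0], "turn": 7}
    - {"dp": [0, 0, 0], "turn": 7}
    - {"dp": [0, 0, 0], "turn": 7}
    - {"dp": [0, 0, 0], "turn": 7}
  hand: 40
  force: 60

```text
time: 33.53
tool_pos: [0.3498, -0.1939, 0.2364]
orientation: [-0.002, 0.746, 0.665, -0.0]
force: [-0.6, 0.1, -0.4]
grip_width: 0.474
grip_force: 0.0
```

>>> jog_arm:
  targets:
    - {"dp": [0, 0, 0], "turn": 7}
    - {"dp": [0, 0, 0], "turn": 7}
    - {"dp": [0, 0, 0], "turn": 7}
    - {"dp": [0, 0, 0], "turn": 1}
    - {"dp": [0, 0, 0], "turn": 0}
    - {"dp": [0, 0, 0], "turn": 0}

```text
time: 34.03
tool_pos: [0.3507, -0.1942, 0.2373]
orientation: [-0.001, 0.858, 0.514, -0.0]
force: [0.4, -0.3, 0.4]
grip_width: 0.465
grip_force: 0.0
```

```bash
python3 plan.py 352 -194.4 68 61.8
```

```text
t 34.0 pos [ 350.7 -194.2  237.3] psi 61.9 tilt [-0.001  0.001] F [ 0.44 -0.27  0.39] w 39.7
shift first: [  0.4   1.5 169.3] | turn 0.1 | shift after turn: [  0.5   1.3 169.3]
```

>>> jog_arm:
  targets:
    - {"dp": [0, 0, 15], "turn": 0}
    - {"dp": [0, 0, 28], "turn": 0}
    - {"dp": [0, 0, 28], "turn": 0}
    - {"dp": [0, 0, 28], "turn": 0}
    - {"dp": [0, 0, 26], "turn": 0}
    - {"dp": [0, 0, 22], "turn": 0}
    - {"dp": [0, 0, 14], "turn": 0}
    - {"dp": [0, 0, 8], "turn": 0}
    - {"dp": [0, 0, 0], "turn": 0}
    - {"dp": [0, 0, 0], "turn": 0}

```text
time: 34.87
tool_pos: [0.3516, -0.1943, 0.0691]
orientation: [-0.0, 0.858, 0.514, 0.0]
force: [-0.7, -0.4, -0.4]
grip_width: 0.472
grip_force: 0.0
```

>>> jog_arm:
  targets:
    - {"dp": [0, 5, 0], "turn": 0}
    - {"dp": [0, 5, 0], "turn": 0}
    - {"dp": [0, 5, 0], "turn": 0}
    - {"dp": [0, 4, 0], "turn": 0}
    - {"dp": [0, 4, 0], "turn": 0}
    - {"dp": [0, 4, 0], "turn": 0}
    - {"dp": [0, 4, 0], "turn": 0}
    - {"dp": [0, 4, 0], "turn": 0}
    - {"dp": [0, 4, 0], "turn": 0}

```text
time: 35.62
tool_pos: [0.3852, -0.2128, 0.0687]
orientation: [-0.001, 0.858, 0.514, -0.001]
force: [-4.0, 1.0, 2.2]
grip_width: 0.47
grip_force: 1.6
```

```bash
cat > loc.py <<'E'
from h import *
im=snapshot("top");cv2.imwrite("pics/topn.png",im)
o=get_obs();p=o["tool_pos"][:2]*1000-[490,-296.8];a=np.radians(-28.2);d=np.array([np.cos(a),np.sin(a)])
f=o["force"];print("local",np.round([p@d,p@[-d[1],d[0]]],1),"z",o["tool_pos"][2],"F local",np.round([f[:2]@d,f[:2]@[-d[1],d[0]],f[2]],1))
E
python3 loc.py
```

```text
local [-130.4   24.6] z 0.06902572296476443 F local [ 0.7 -0.4 -0.8]
```

>>> jog_arm:
  targets:
    - {"dp": [0, 3, 0], "turn": 0}
    - {"dp": [0, 5, 0], "turn": 0}
    - {"dp": [0, 6, 0], "turn": 0}
    - {"dp": [0, 6, 0], "turn": 0}
    - {"dp": [0, 6, 0], "turn": 0}
    - {"dp": [0, 6, 0], "turn": 0}
    - {"dp": [0, 6, 0], "turn": 0}
    - {"dp": [0, 6, 0], "turn": 0}
    - {"dp": [0, 6, 0], "turn": 0}
    - {"dp": [0, 6, 0], "turn": 0}
    - {"dp": [0, 6, 0], "turn": 0}
    - {"dp": [0, 6, 0], "turn": 0}
    - {"dp": [0, 6, 0], "turn": 0}
    - {"dp": [0, 6, 0], "turn": 0}
    - {"dp": [0, 6, 0], "turn": 0}
    - {"dp": [0, 6, 0], "turn": 0}
    - {"dp": [0, 6, 0], "turn": 0}
    - {"dp": [0, 5, 0], "turn": 0}
    - {"dp": [0, 4, 0], "turn": 0}
    - {"dp": [0, 3, 0], "turn": 0}

```text
time: 37.33
tool_pos: [0.4838, -0.2651, 0.0693]
orientation: [0.0, 0.858, 0.514, 0.001]
force: [-3.7, 0.3, 0.1]
grip_width: 0.466
grip_force: 1.6
```

```bash
python3 loc.py; python3 -c "
import cv2
from h import show
show('pics/c7.png',cv2.imread('pics/topn.png'),300,100,180,190,3.1)"
```

```text
local [-19.7  25.3] z 0.06954836024498665 F local [-1.9 -1.5 -0.9]
```

View pics/c7.png

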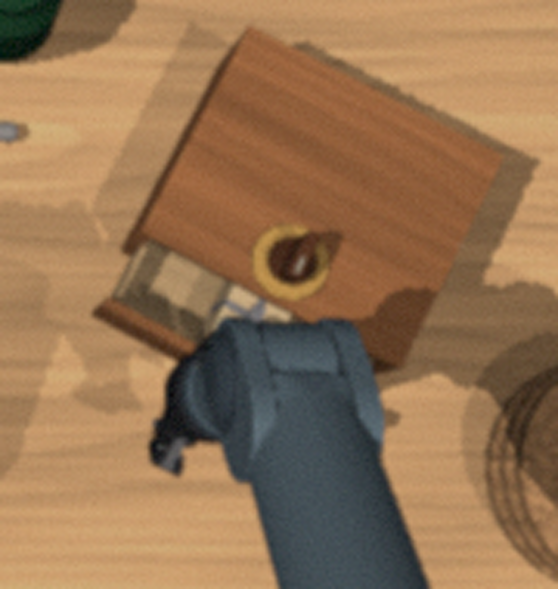

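>>> jog_arm:
  targets:
    - {"dp": [0, 3, 0], "turn": 0}
    - {"dp": [0, 5, 0], "turn": 0}
    - {"dp": [0, 5, 0], "turn": 0}
    - {"dp": [0, 5, 0], "turn": 0}
    - {"dp": [0, 5, 0], "turn": 0}
    - {"dp": [0, 5, 0], "turn": 0}
    - {"dp": [0, 5, 0], "turn": 0}
    - {"dp": [0, 5, 0], "turn": 0}
    - {"dp": [0, 4, 0], "turn": 0}
    - {"dp": [0, 3, 0], "turn": 0}
    - {"dp": [0, 3, 0], "turn": 0}
    - {"dp": [0, 2, 0], "turn": 0}
    - {"dp": [0, 0, 0], "turn": 0}

```text
time: 38.47
tool_pos: [0.5277, -0.2886, 0.0691]
orientation: [0.0, 0.858, 0.514, 0.001]
force: [-1.4, 0.5, -0.0]
grip_width: 0.469
grip_force: 0.3
```

```bash
python3 loc.py
```

```text
local [29.3 25. ] z 0.06911791285999573 F local [-1.6  0.3 -0.2]
```

Slow final approach, in 2 mm rows.

>>> jog_arm:
  targets:
    - {"dp": [0, 2, 0], "turn": 0}
    - {"dp": [0, 2, 0], "turn": 0}
    - {"dp": [0, 2, 0], "turn": 0}
    - {"dp": [0, 2, 0], "turn": 0}

```text
time: 38.85
tool_pos: [0.5338, -0.292, 0.069]
orientation: [-0.0, 0.858, 0.514, -0.0]
force: [-3.1, 1.2, 1.2]
grip_width: 0.467
grip_force: 1.6
```

>>> jog_arm:
  targets:
    - {"dp": [0, 1.5, 0], "turn": 0}
    - {"dp": [0, 1.5, 0], "turn": 0}
    - {"dp": [0, 1.5, 0], "turn": 0}

```text
time: 39.1
tool_pos: [0.5378, -0.2942, 0.069]
orientation: [-0.0, 0.858, 0.514, -0.0]
force: [-2.8, 2.3, 1.5]
grip_width: 0.469
grip_force: 1.6
```

```bash
python3 loc.py
```

```text
local [41.4 24.9] z 0.06902064851465908 F local [-2.2  0.5 -0.3]
```

>>> jog_arm:
  targets:
    - {"dp": [0, 1.5, 0], "turn": 0}
    - {"dp": [0, 1.5, 0], "turn": 0}

```text
time: 39.32
tool_pos: [0.5392, -0.295, 0.069]
orientation: [-0.001, 0.858, 0.514, -0.001]
force: [-8.7, 4.9, 8.8]
grip_width: 0.466
grip_force: 4.8
```

>>> jog_arm:
  targets:
    - {"dp": [0, 1.5, 0], "turn": 0}
    - {"dp": [0, 1.5, 0], "turn": 0}

```text
time: 39.48
tool_pos: [0.5392, -0.295, 0.0691]
orientation: [-0.004, 0.858, 0.514, -0.004]
force: [-15.2, 7.2, 14.2]
grip_width: 0.468
grip_force: 8.4
```

>>> jog_arm:
  targets:
    - {"dp": [0, 1, 0], "turn": 0}
    - {"dp": [0, 1, 0], "turn": 0}

```text
time: 39.65
tool_pos: [0.5393, -0.2951, 0.0692]
orientation: [-0.005, 0.858, 0.514, -0.005]
force: [-17.7, 8.8, 18.1]
grip_width: 0.47
grip_force: 10.3
```

```bash
python3 loc.py
```

```text
local [42.6 24.8] z 0.06923358456032559 F local [-19.   -1.8  15.5]
```

>>> jog_arm:
  targets:
    - {"dp": [0, -5, 0], "turn": 0}
    - {"dp": [0, -10, 0], "turn": 0}
    - {"dp": [0, -20, 0], "turn": 0}
    - {"dp": [0, -20, 0], "turn": 0}
    - {"dp": [0, -10, 0], "turn": 0}
    - {"dp": [0, 0, -15], "turn": 0}
    - {"dp": [0, 0, -30], "turn": 0}
    - {"dp": [0, 0, -35], "turn": 0}
    - {"dp": [0, 0, -35], "turn": 0}
    - {"dp": [0, 0, -30], "turn": 0}
    - {"dp": [0, 0, -20], "turn": 0}
    - {"dp": [0, 0, 0], "turn": -7}
    - {"dp": [0, 0, 0], "turn": -7}
    - {"dp": [0, 0, 0], "turn": -7}
    - {"dp": [0, 0, 0], "turn": -7}
    - {"dp": [0, 0, 0], "turn": -7}
    - {"dp": [0, 0, 0], "turn": -7}
    - {"dp": [0, 0, 0], "turn": -7}
    - {"dp": [0, 0, 0], "turn": 0}

```text
time: 41.28
tool_pos: [0.4894, -0.2684, 0.2359]
orientation: [0.002, 0.567, 0.824, 0.001]
force: [-0.6, -1.0, -0.2]
grip_width: 0.472
grip_force: 0.0
```

>>> jog_arm:
  targets:
    - {"dp": [0, 0, 0], "turn": -7}
    - {"dp": [0, 0, 0], "turn": -7}
    - {"dp": [0, 0, 0], "turn": -7}
    - {"dp": [0, 0, 0], "turn": -7}
    - {"dp": [0, 0, 0], "turn": -7}
    - {"dp": [0, 0, 0], "turn": -6}
    - {"dp": [0, 0, 0], "turn": 0}
    - {"dp": [0, 0, 0], "turn": 0}
  hand: 50
  force: 30

```text
time: 41.95
tool_pos: [0.4884, -0.2679, 0.2349]
orientation: [0.001, 0.246, 0.969, 0.0]
force: [-0.3, -0.7, -0.4]
grip_width: 0.587
grip_force: 0.0
```

```bash
python3 plan.py 607 -360 234 151.8; python3 -c "
import cv2
from workcell import snapshot
cv2.imwrite('pics/w8.png',snapshot('wrist'))"
```

```text
t 42.0 pos [ 488.4 -267.9  234.9] psi 151.5 tilt [ 0.002 -0.   ] F [-0.33 -0.74 -0.36] w 50.2
shift first: [-148.1  -24.4    1.2] | turn -0.3 | shift after turn: [-148.   -25.1    0.9]
```

View pics/w8.png

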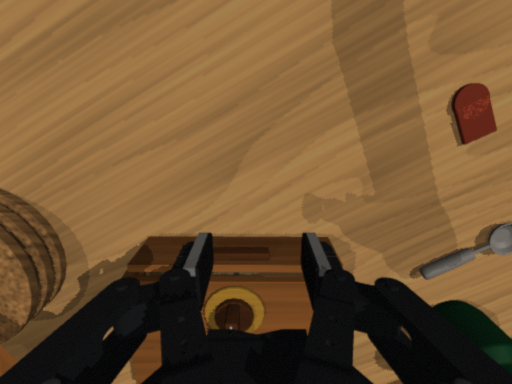

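>>> jog_arm:
  targets:
    - {"dp": [-15, -2.5, 0], "turn": 0}
    - {"dp": [-30, -5, 0], "turn": 0}
    - {"dp": [-35, -5.7, 0], "turn": 0}
    - {"dp": [-33, -5.4, 0], "turn": 0}
    - {"dp": [-23, -4, 0], "turn": 0}
    - {"dp": [-12, -1.8, 0], "turn": 0}
    - {"dp": [0, 0, 0], "turn": 0}
    - {"dp": [0, 0, 0], "turn": 0}
    - {"dp": [0, 0, 0], "turn": 0}

```text
time: 42.75
tool_pos: [0.6062, -0.3579, 0.2343]
orientation: [-0.0, 0.244, 0.97, 0.0]
force: [0.5, 0.5, 0.4]
grip_width: 0.585
grip_force: 0.0
```

```bash
python3 plan.py 607.5 -360 143 151.8
```

```text
t 42.8 pos [ 606.2 -357.9  234.3] psi 151.8 tilt [-0.  0.] F [0.49 0.5  0.39] w 50.0
shift first: [-2.2 -1.3 91.3] | turn -0.0 | shift after turn: [-2.1 -1.3 91.3]
```

>>> jog_arm:
  targets:
    - {"dp": [-2, -1.2, 15], "turn": 0}
    - {"dp": [0, 0, 22], "turn": 0}
    - {"dp": [0, 0, 22], "turn": 0}
    - {"dp": [0, 0, 16], "turn": 0}
    - {"dp": [0, 0, 10], "turn": 0}
    - {"dp": [0, 0, 5], "turn": 0}
    - {"dp": [0, 0, 1], "turn": 0}
    - {"dp": [0, 0, 0], "turn": 0}
    - {"dp": [0, 0, 0], "turn": 0}

```text
time: 43.5
tool_pos: [0.6086, -0.3609, 0.1445]
orientation: [0.001, 0.244, 0.97, -0.0]
force: [0.2, -0.4, 0.7]
grip_width: 0.588
grip_force: 0.0
```

>>> jog_arm:
  targets:
    - {"dp": [0, 0, 0], "turn": 0}
    - {"dp": [0, 0, 0], "turn": 0}
    - {"dp": [0, 0, 0], "turn": 0}
    - {"dp": [0, 0, 0], "turn": 0}
    - {"dp": [0, 0, 0], "turn": 0}
    - {"dp": [0, 0, 0], "turn": 0}
    - {"dp": [0, 0, 0], "turn": 0}
    - {"dp": [0, 0, 0], "turn": 0}
    - {"dp": [0, 0, 0], "turn": 0}
  hand: 5
  force: 30

```text
time: 44.25
tool_pos: [0.6078, -0.3617, 0.1441]
orientation: [0.0, 0.244, 0.97, -0.001]
force: [-2.5, -1.5, 5.4]
grip_width: 0.151
grip_force: 32.5
```

>>> jog_arm:
  targets:
    - {"dp": [0, 0, 0], "turn": 4}
    - {"dp": [0, 0, 0], "turn": 5}
    - {"dp": [0, 0, 0], "turn": 5}
    - {"dp": [0, 0, 0], "turn": 5}
    - {"dp": [0, 0, 0], "turn": 5}
    - {"dp": [0, 0, 0], "turn": 5}
    - {"dp": [0, 0, 0], "turn": 5}
    - {"dp": [0, 0, 0], "turn": 5}
    - {"dp": [0, 0, 0], "turn": 5}
    - {"dp": [0, 0, 0], "turn": 5}
    - {"dp": [0, 0, 0], "turn": 5}
    - {"dp": [0, 0, 0], "turn": 5}
    - {"dp": [0, 0, 0], "turn": 5}
    - {"dp": [0, 0, 0], "turn": 4}
    - {"dp": [0, 0, 0], "turn": 2}
    - {"dp": [0, 0, 0], "turn": 0}
    - {"dp": [0, 0, 0], "turn": 0}

```text
time: 45.67
tool_pos: [0.6072, -0.362, 0.1441]
orientation: [0.001, 0.756, 0.655, -0.001]
force: [-3.4, -1.0, 5.9]
grip_width: 0.157
grip_force: 32.4
```

```bash
python3 plan.py 607 -360 143 77.3; python3 -c "
from h import *
o=get_obs();print(o['ft_torque'],o['grip_force'])"
```

```text
t 45.7 pos [ 607.2 -362.   144.1] psi 81.8 tilt [-0.001 -0.002] F [-3.42 -1.03  5.93] w 13.4
shift first: [ 2.  -0.5  1.1] | turn 4.5 | shift after turn: [ 1.9 -0.6  1.1]
[-0.25186071  0.61822618 -0.04188921] 32.418914437294006
```

>>> jog_arm:
  targets:
    - {"dp": [0, 0, 0], "turn": 1.5}
    - {"dp": [0, 0, 0], "turn": 1.5}
    - {"dp": [0, 0, 0], "turn": 1.5}
    - {"dp": [0, 0, 0], "turn": 1.5}
    - {"dp": [0, 0, 0], "turn": 1}
    - {"dp": [0, 0, 0], "turn": 0}
    - {"dp": [0, 0, 0], "turn": 0}

```text
time: 46.25
tool_pos: [0.6072, -0.362, 0.1441]
orientation: [0.001, 0.793, 0.609, -0.002]
force: [-3.3, -2.4, 6.3]
grip_width: 0.16
grip_force: 37.5
```

```bash
python3 plan.py 607 -360 143 77.3; python3 -c "
from h import *
o=get_obs();print(o['ft_torque'],o['grip_force'])"
```

```text
t 46.2 pos [ 607.2 -362.   144.1] psi 75.1 tilt [-0.001 -0.004] F [-3.26 -2.38  6.32] w 13.6
shift first: [ 1.9 -0.7  1.1] | turn -2.2 | shift after turn: [ 1.9 -0.6  1.1]
[-0.33222437  0.75457939  0.88153578] 37.47469782829285
```

>>> jog_arm:
  targets:
    - {"dp": [0, 0, 0], "turn": 1.5}
    - {"dp": [0, 0, 0], "turn": 0}
    - {"dp": [0, 0, 0], "turn": 0}

```text
time: 46.5
tool_pos: [0.6071, -0.3622, 0.1441]
orientation: [0.001, 0.801, 0.599, -0.002]
force: [-3.2, -2.2, 6.4]
grip_width: 0.159
grip_force: 47.3
```

```bash
python3 plan.py 607 -360 143 77.3; python3 -c "
from h import *
o=get_obs();print(o['ft_torque'],o['grip_force'])"
```

```text
t 46.5 pos [ 607.1 -362.2  144.1] psi 73.6 tilt [-0.001 -0.004] F [-3.18 -2.16  6.39] w 13.5
shift first: [ 2.1 -0.7  1.1] | turn -3.7 | shift after turn: [ 2.1 -0.6  1.1]
[-0.40013809  0.75424524  1.04265651] 47.284164279699326
```

>>> jog_arm:
  targets:
    - {"dp": [0, 0, 0], "turn": -1.5}
    - {"dp": [0, 0, 0], "turn": 0}

```text
time: 46.67
tool_pos: [0.6071, -0.3622, 0.1441]
orientation: [0.001, 0.793, 0.609, -0.002]
force: [-3.3, -1.5, 5.7]
grip_width: 0.151
grip_force: 37.8
```

>>> jog_arm:
  targets:
    - {"dp": [0, 0, 0], "turn": 0}
    - {"dp": [0, 0, 0], "turn": 0}
    - {"dp": [0, 0, 0], "turn": 0}
    - {"dp": [0, 0, 0], "turn": 0}
    - {"dp": [0, 0, 0], "turn": 0}
    - {"dp": [0, 0, -10], "turn": 0}
    - {"dp": [0, 0, -20], "turn": 0}
    - {"dp": [0, 0, -25], "turn": 0}
    - {"dp": [0, 0, -25], "turn": 0}
    - {"dp": [0, 0, -15], "turn": 0}
    - {"dp": [0, 0, 0], "turn": 0}
    - {"dp": [0, 0, 0], "turn": 0}
  hand: 50

```text
time: 47.67
tool_pos: [0.6084, -0.3608, 0.2395]
orientation: [0.001, 0.794, 0.607, 0.0]
force: [0.1, 0.4, -1.0]
grip_width: 0.582
grip_force: 0.0
```

```bash
python3 -c "
import cv2
from workcell import snapshot
cv2.imwrite('pics/w9.png',snapshot('wrist'))"
```

```text
(no output)
```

View pics/w9.png

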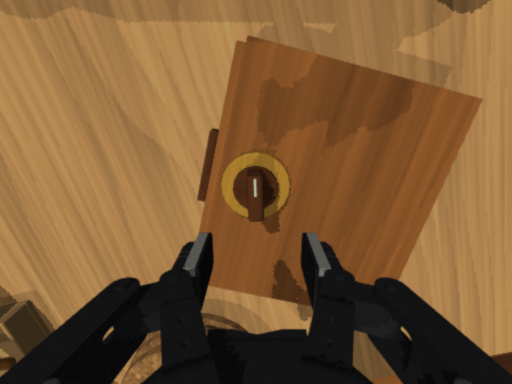

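```bash
python3 -c "
from workcell import *
print(finish_job())"
```

```text
the job is handed in; nothing more can be done
None
```

Job handed in at about 48 s: I found three boxes, all of which weighed as packed (about 430, 660 and 480 g) and stand upright in the drawer, so nothing went in the case; the latch was turned back, the drawer pushed to its stop, then the latch locked.

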